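Lock the fixture's stop screw with its jam nut

ROBOT

A 6-joint arm with a two-finger parallel gripper is mounted at the origin on the work surface. World frame = base frame: x ahead of the robot, y to its left, z up, the work surface at z = 0. Lengths are in m, angles in rad, forces in N, time in s.
With the tool pointing down it reaches from about 0.35 to 0.975 m from the base axis. Payload 4.9 kg.
Tool frame: the origin (TCP) lies midway between the tips of the shut fingers; the grasp point (between the pads) lies 19 mm behind it; z points along the fingers, y is the line along which they close (so a half turn about z gives the same grasp; the last joint's range is limited). The gripper opens to 85 mm and grips with 20 to 120 N. Pads are 22 mm wide; open, the fingers measure 114 mm over their backs; the gripper's body (76 mm by 85 mm) begins 54 mm behind the grasp point. The pads swing forward as they close: fully open they stand 13 mm farther back than shut.
Start: joints at [1.095, 0.053, 1.613, -0, 1.476, -0.119], TCP at [0.218, 0.586, 0.231] pointing down, gripper open.
Joint ranges: [-3.01, 3.01], [-1.01, 2.22], [0.06, 2.58], [-1.02, 4.17], [0.09, 2.62], [-3.14, 3.14]. Speed limits (rad/s): [2.57, 2.57, 3.14, 3.14, 3.14, 3.14].

INTERFACE

Orientations are given as a rotation vector (axis times angle).
In Python, from station import ctrl gives the robot as it stands. The module is installed in compiled form; this text tells all that it offers.
- The arm moves only by the shell command python3 -m handwheel 'ROWS' [OPENING] [FORCE]. ROWS is JSON, a list of rows, each a list of 2 entries, a list of its own where there are three numbers: the shift along the tool's x, y, z in cm, then the turn, a rotation vector about the tool's x, y, z in rad. In form: [[[tx, ty, tz], [ax, ay, az]], ...]. A call has 1 to 5 rows; each row is the pose to reach, as a shift and turn from the pose commanded when the call began, along the tool's axes at that moment; what a row does not reach only later rows make up. A row lasts 1/8 s, in which the tool goes at most 62.5 mm and 10.7 degrees, less where a joint would pass 70% of its speed; a pose out of reach is approached as far as the arm can. A call with a gripper value outside its range is refused whole. OPENING is the gripper's target within -1 to 1 (shut at 1, half-way at 0, fully open at -1), set as the call begins (- or left out, the last holds). The fingers move at their own pace and stop on an object; FORCE is the grip in N (left out, the last holds). Time passes only in rows, so rows that repeat a pose let the fingers close. It gives the time, the measured TCP pose, the force, the opening and the grip force at its end, in the units of the state.
- ctrl.get_obs(): the state, without advancing time (a new reading comes with each control period).
- ctrl.get_image(name): name is "scene" or "top"; returns the picture (420x560x3 uint8, blue, green, red); there is no depth.
- ctrl.calibration(name): a dict with "fx", "fy", "cx", "cy" (pixels), "k1" (the pictures are not rectified: a ray, as slopes to the right and down, at radius r is drawn at 1 + k1 r^2 times it, then the intrinsics apply), "R" (3x3) and "t" (3): a world point X has camera coordinates R X + t. Camera axes: x right, y down, z forward; pixel columns grow to the right and rows downward; lengths in m; the calibration is good to about 2 mm. A picture is of the moment at which its call begins. calibration takes no time and is no camera call.
- ctrl.finish_job(): hands the job in; it is judged then, once.
Trained networks look in the newest picture that a camera, given by its name, has taken for a name from the list of things; names that differ only in an ending like _2 or _b are one class to them, and where a whole thing is asked for, a point or a joint stands for the part that bears it (a point fixed in the world has none). Each returns a list of dicts, best first, with "score" (0 to 1); they miss things now and then, are a little off and sometimes report something else, mostly with a low value. They report only what shows in the picture. A call takes as long as a camera call.
- ctrl.look_for(camera, query): "position" ([column, row] in pixels, amid what is visible of it).
- ctrl.landmark_of(camera, query): "position" ([column, row] in pixels: a listed point, or the origin of a listed thing).
The state is a dict: "t": time; "q": joint angles; "dq": joint speeds; "effort": joint torques, N m; "tool_pos": TCP position; "tool_rot": TCP orientation; "contact_force": force on the tool from outside, world axes, zero at the start; "wrist_torque": the same for the moment, N m; "opening": finger opening in m; "grip_force": force on a finger pad.
Only numpy, scipy, OpenCV 4.12 (cv2) and the standard library are available. Lean on these libraries where they do the work, as an engineer would, in place of code of your own. Each camera call takes 0.05 s, during which the arm holds its last target. There are 200 camera calls.

TASK

Gently slide the long open-ended spanner lying on the blue sheet (not the short wrench) fully onto the square head of the adjusting screw under the bracket, flat on the plate, its handle on the open side beside the stop pin, so that the screw cannot turn. Then turn the winged jam nut clockwise (seen from above) until it is firmly tight on its washer, about 0.35 N m of turning moment and not much more, with the screw kept at its setting. Leave the spanner on the screw head and all the other things on the bench where they are.

Things in the scene. Friction and masses are not known exactly. Their poses are not given: they have to be found in the camera images.
- fixture: dark steel plate 300 x 240 x 12 mm fixed to the bench; origin under its centre, z up. In its frame (mm) the screw axis is upright at x 85, y -45. An aluminium bracket, open to -x, overhangs the screw: top slab z 48-58, x 57-150, y -71 to -19, column at x 120-150. Gear on a nest (radius 45, top z 60) at x 40, y 62; black-capped post (top z 46) at x -60, y 85
- stop_pin (a point): top centre of the upright steel stop pin, 10 mm thick, 20 mm tall, at x -115, y -29.5 mm in the plate's frame (200 mm to -x of the screw axis, 15.5 mm to +y of the line through it). The spanner's handle belongs on its -y side, 2.5 mm clear; the pin stops the handle from swinging clockwise
- screw_head (a point): centre of the screw's square head: 22 mm across flats, 22 mm tall (14 to 36 mm above the plate's underside). Its x and y axes are the flats' normals, parallel to the plate's at joint 0. A 12 mm stem rises from it through bracket, washer and nut to 114 mm above the plate's underside
- adjusting_screw (a joint): turn of the adjusting screw, rad, clockwise from above positive; 0 is its setting. It turns easily (0.05 N m), so unless it is held it turns along with the nut and the nut never tightens. On the fitted spanner it still has 0.12 rad of play either way
- nut_wings (a point): on the nut's axis, mid wings: upright flat bar 60 mm long (point x), 14 thick (y), 32 tall (16 above and below the point), slightly springy (4 N m/rad) on a 30 mm round hub. Quick thread: runs down 3 mm per rad clockwise against the screw, 0.1 N m drag when loose. It meets the washer after 0 to 1 rad (poses do not tell); some 0.4 rad further it takes 0.35 N m and is firmly tight. It stays where left
- washer: loose steel washer lying on the bracket round the screw's stem: 40 mm outside, 16 mm hole, 4 mm thick; origin under its centre
- spanner: loose open-ended steel spanner lying flat, 10 mm thick; origin on its underside at the jaw's centre, handle to its -x. Jaw opens to +x: 24 mm wide, flared prongs to x 24 mm, throat bottom at x -12, head 44 mm, mouth 50 mm wide. Fitted, it lies on the plate (underside 12 mm above the plate's) with its origin on the screw axis within a few mm and axes parallel to the plate's
- spanner_grip (a point): middle of the spanner's handle, 100 mm to -x of the jaw's centre, 5 mm above its underside; the handle is a straight bar 16 mm wide and 10 mm thick from x -24 to -215 mm; the spanner weighs about 0.2 kg
- spanner_jaw (a point): centre of the spanner's jaw, 5 mm above its underside
- hex_key: bystander: T-handle hex key, red bar 104 mm long with a 160 mm steel shank; origin under the bar's middle
- socket: bystander: small steel socket, upright tube 26 mm wide, 30 mm tall; origin under its centre
- spare_gear: bystander: small steel gear lying flat, 61 mm wide, 26 mm tall; origin under its centre
- small_wrench: bystander: 140 mm wrench with a ring end, not the task's spanner; origin under its middle

How it is judged:
On the way, in this order (a step that is already met when the one before it is completed fails the run):
1. the spanner is home on the screw's square head, lying flat on the plate, its handle on the right side of the stop pin (horizontal distance between spanner_jaw and screw_head below 0.006 m and z of spanner in the frame of fixture below 0.016 m and angle between spanner's own z axis and vertical below 0.08 rad and y of spanner_grip in the frame of fixture below -0.025 m and x of spanner_grip in the frame of fixture below 0 m), for 0.2 s.
2. the nut is tight on the washer (contact force between jam_nut and washer above 14 N), for 0.2 s.
At the end, for the whole second after the job is handed in: The nut is tight: it presses on its washer with over 14 N (never over 36 N). The screw is within 0.3 rad of its setting. The spanner rests flat on the plate, its jaw within 8 mm of the screw's axis, its handle on the -y side of the stop pin (contact force between jam_nut and washer above 14 N and value of joint adjusting_screw between -0.3 and 0.3 rad and horizontal distance between spanner_jaw and screw_head below 0.008 m and z of spanner in the frame of fixture below 0.018 m and linear speed of spanner below 0.02 m/s and horizontal distance between washer and nut_wings below 0.006 m and y of spanner_grip in the frame of fixture below -0.025 m and x of spanner_grip in the frame of fixture below 0 m and angle between spanner's own z axis and vertical below 0.08 rad); the robot touches nothing.
It fails at once if the nut is overtightened (contact force between jam_nut and washer above 36 N).
It fails at once if the spanner is rammed against the screw or fixture (contact force between spanner and fixture above 50 N).
It fails at once if another thing on the bench is moved by more than 30 mm (distance of any of hex_key, socket, spare_gear, small_wrench from where it was at the start of the episode above 0.03 m).
It also fails if it takes over 64 s, if anything falls off the work surface, if the arm or the gripper's body presses on something with over 40 N, if the wrist force passes 120 N, or if a joint passes its speed limit or range.

## Working session

There is one attempt and no reset: what is moved stays moved. The work goes in short steps, Python scripts to look and compute and a shell command to move; the robot and the scene stay as the last step left them, time stands still between calls to the robot, and variables do not carry over. Pictures are saved under pics/ and viewed, at most 10 in all, crops included, and the job is handed in when it is done.

```bash
mkdir -p pics; cat > h.py <<'E'
import numpy as np, cv2
from station import ctrl
from scipy.spatial.transform import Rotation as Rn
def ray(cam,uv):
    c=ctrl.calibration(cam);R=np.array(c["R"]);t=np.array(c["t"])
    K=np.array([[c["fx"],0,c["cx"]],[0,c["fy"],c["cy"]],[0,0,1]])
    p=cv2.undistortPoints(np.array([[uv]],float),K,np.array([c["k1"],0,0,0.]))[0,0]
    return -R.T@t, R.T@np.array([p[0],p[1],1])
def at(cam,uv,z):
    o,d=ray(cam,uv); return o+d*(z-o[2])/d[2]
def proj(cam,X):
    c=ctrl.calibration(cam);x=np.array(c["R"])@X+np.array(c["t"]);s=x[:2]/x[2];s=s*(1+c["k1"]*(s@s))
    return np.array([c["fx"]*s[0]+c["cx"],c["fy"]*s[1]+c["cy"]])
def lm(cam,q,z,f="landmark_of"):
    r=getattr(ctrl,f)(cam,q)
    for a in r[:2]: print(cam,q,round(a["score"],2),np.round(a["position"],1),np.round(at(cam,a["position"],z),4))
    return r
E
python3 - <<'E'
from h import *
for n in("scene","top"):
    cv2.imwrite(f"pics/{n}0.png",ctrl.get_image(n)); c=ctrl.calibration(n);print(n,c["fx"],-np.array(c["R"]).T@np.array(c["t"]))
for q,z in(("fixture",0),("stop_pin",.032),("screw_head",.025),("nut_wings",.085),("spanner",0),("spanner_grip",.005),("spanner_jaw",.005),("hex_key",0),("socket",0),("spare_gear",0),("small_wrench",0)):
    for n in("scene","top"): lm(n,q,z)
print(ctrl.get_obs())
E
```

```text
scene 400.5703100910914 [ 1.08834363 -0.10069378  0.62388127]
top 508.4716304507216 [ 0.44738004 -0.17107166  1.05822706]
scene fixture 0.67 [362.1 252. ] [ 0.5524 -0.0044  0.    ]
top fixture 0.86 [213.5 228.9] [0.5502 0.0044 0.    ]
top fixture 0.54 [378.9 171. ] [ 0.6704 -0.3445  0.    ]
scene stop_pin 0.92 [339.9 202.7] [ 0.4468 -0.0559  0.032 ]
top stop_pin 0.62 [241.  278.4] [ 0.447  -0.0576  0.032 ]
scene nut_wings 0.86 [358.9 257.2] [ 0.6379 -0.0232  0.085 ]
scene nut_wings 0.32 [236.2 199.1] [ 0.5221 -0.2642  0.085 ]
top nut_wings 0.64 [213.5 178.7] [ 0.6404 -0.0085  0.085 ]
top nut_wings 0.33 [348.8 232.6] [ 0.5329 -0.2698  0.085 ]
scene spanner 0.96 [228.6 234. ] [ 0.541  -0.2829  0.    ]
scene spanner 0.22 [336.5 200.5] [ 0.4058 -0.0614  0.    ]
top spanner 0.82 [348.8 228.4] [ 0.5491 -0.2786  0.    ]
scene spanner_grip 0.67 [235.6 201.3] [ 0.4454 -0.2883  0.005 ]
top spanner_grip 0.89 [352.1 281.9] [ 0.4387 -0.2825  0.005 ]
top spanner_grip 0.75 [372.7 171.7] [ 0.668  -0.3307  0.005 ]
scene spanner_jaw 0.82 [229.3 232.6] [ 0.5413 -0.2809  0.005 ]
top spanner_jaw 0.76 [34
[... 561 characters left out ...]
 0.    ]
{'t': 1.2, 'q': array([ 1.09501215e+00,  5.27077326e-02,  1.61286210e+00,  1.48253922e-06,
        1.47598767e+00, -1.18982051e-01]), 'dq': array([ 2.12267373e-04, -9.53492159e-06, -3.17227826e-04, -2.21520073e-03,
        1.42297325e-03,  2.99669484e-04]), 'effort': array([-2.15975626e-03, -3.93703330e+01, -3.70448470e+01, -3.31178871e-04,
        7.48201583e-04,  9.61005611e-06]), 'tool_pos': array([0.21828885, 0.58564163, 0.23132144]), 'tool_rot': array([5.57493864e-01, 3.09172268e+00, 5.34633735e-05]), 'contact_force': array([ 0.1813261 ,  0.11088996, -0.18294054]), 'wrist_torque': array([ 0.03893592,  0.01528451, -0.02123573]), 'grip_force': 0.0, 'opening': 0.08515852573949313}
```

View pics/scene0.png

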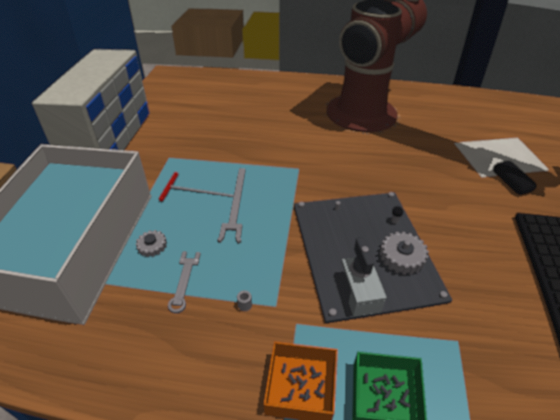

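View pics/top0.png

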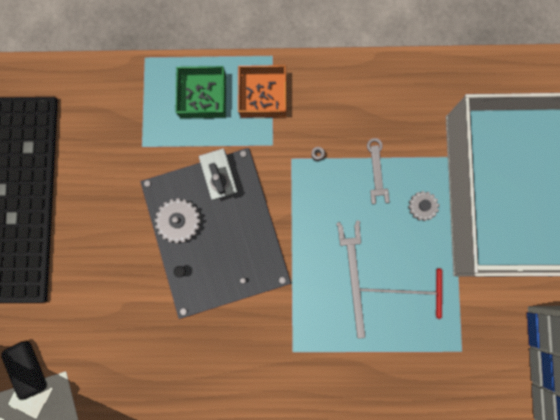

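The top view shows the plate turned about 17°, with the spanner on the blue sheet: jaw at (347,232), handle end at (360,335). The hex-key shank touches its handle near (361,290). The nut and bracket are at (220,180) and the stop pin is at (243,280). Next I'll measure the poses more precisely.

```bash
cat > m.py <<'E'
from h import *
from scipy.optimize import least_squares
im=ctrl.get_image("top"); hsv=cv2.cvtColor(im,cv2.COLOR_BGR2HSV)
# plate: dark grey
m=((hsv[...,2]<95)&(hsv[...,1]<80)).astype(np.uint8); m[:, :110]=0; m[:,300:]=0; m[:130]=0; m[330:]=0
m=cv2.morphologyEx(m,cv2.MORPH_OPEN,np.ones((5,5)))
c=max(cv2.findContours(m,0,2)[0],key=cv2.contourArea)
w=np.array([at("top",p[0],.012)[:2] for p in cv2.convexHull(c)],np.float32)
r=cv2.minAreaRect((w*1000).astype(np.float32)); print("plate rect mm",r)
# spanner: grey on blue
s=((hsv[...,1]<70)&(hsv[...,2]>60)).astype(np.uint8); s[:, :330]=0; s[:,366:]=0; s[:215]=0; s[345:]=0
ys,xs=np.nonzero(s); P=np.array([at("top",(x,y),.008)[:2] for x,y in zip(xs,ys)])
print("span n",len(P),P.min(0),P.max(0))
h=P[(P[:,0]<.50)]; d=np.linalg.svd(h-h.mean(0))[2][0]; d*=np.sign(d[0]); print("handle mean",h.mean(0),"dir",d,np.degrees(np.arctan2(d[1],d[0])))
u=(P-h.mean(0))@d; v=(P-h.mean(0))@np.array([-d[1],d[0]])
print("ends",h.mean(0)+u.min()*d,h.mean(0)+u.max()*d,u.max()-u.min(), "head v",v[u>u.max()-.04].min(),v[u>u.max()-.04].max())
e=h.mean(0)+u.min()*d; print("grip",e+.115*d,"jaw",e+.215*d, h.mean(0)+(u.max()-.024)*d)
q={}
for n in("scene","top"):
    ctrl.get_image(n)
    for k in("nut_wings","stop_pin"): q[n,k]=ctrl.landmark_of(n,k)[0]["position"]
for k in("nut_wings","stop_pin"):
    f=lambda X:np.r_[proj("scene",X)-q["scene",k],proj("top",X)-q["top",k]]
    o=least_squares(f,[.6,0,.08]); print(k,o.x,o.fun)
cv2.imwrite("pics/a.png",np.hstack([cv2.resize(im[135:325,130:300],None,fx=2.3,fy=2.3,interpolation=2),cv2.resize(im[150:225,190:250],None,fx=5.8,fy=5.8,interpolation=2)[:437]]))
s2=ctrl.get_image("scene");cv2.imwrite("pics/b.png",cv2.resize(s2[180:330,290:450],None,fx=4,fy=4,interpolation=2))
E
python3 m.py
```

```text
plate rect mm ((544.48779296875, -0.001861572265625), (295.26690673828125, 237.52854919433594), 17.11223030090332)
span n 2011 [ 0.31505667 -0.30821043] [ 0.57241898 -0.2352719 ]
handle mean [ 0.40709577 -0.27813622] dir [0.9997855  0.02071132] 1.1867560527913186
ends [ 0.31540383 -0.28003569] [ 0.57310788 -0.27469716] 0.257759340021535 head v -0.027409576260658562 0.03671707903014339
grip [ 0.43037917 -0.27765389] jaw [ 0.53035772 -0.27558276] [ 0.54911303 -0.27519423]
nut_wings [ 0.63927983 -0.01617502  0.09301484] [ 2.54544591 -0.03884731  2.88680047  0.0311574 ]
stop_pin [ 0.44521137 -0.06034922  0.02604088] [ 1.18644294 -0.00915772  1.10055053 -0.03426143]Traceback (most recent call last):
  File "m.py", line 25, in <module>
    cv2.imwrite("pics/a.png",np.hstack([cv2.resize(im[135:325,130:300],None,fx=2.3,fy=2.3,interpolation=2),cv2.resize(im[150:225,190:250],None,fx=5.8,fy=5.8,interpolation=2)[:437]]))
                             ~~~~~~~~~^^^^^^^^^^^^^^^^^^^^^^^^^^^^^^^^^^^^^^^^^^^^^^^^^^^^^^^^^^^^^^^^^^^^^^^^^^^^^^^^^^^^^^^^^^^^^^^^^^^^^^^^^^^^^^^^^^^^^^^^^^^^^^^^^^^^^^^^^^^^^^^
    return _nx.concatenate(arrs, 1, dtype=dtype, casting=casting)
           ~~~~~~~~~~~~~~~^^^^^^^^^^^^^^^^^^^^^^^^^^^^^^^^^^^^^^^
ValueError: all the input array dimensions except for the concatenation axis must match exactly, but along dimension 0, the array at index 0 has size 437 and the array at index 1 has size 435
```

```bash
cat > m2.py <<'E'
from h import *
im=ctrl.get_image("top"); hsv=cv2.cvtColor(im,cv2.COLOR_BGR2HSV).astype(int)
s=(hsv[...,1]<75)
rows=[];
for y in list(range(255,284))+list(range(298,330)):
    xs=np.nonzero(s[y,340:372])[0]+340
    rows.append((xs.mean(),y,len(xs)))
rows=np.array(rows); W=np.array([at("top",r[:2],.008)[:2] for r in rows])
p=np.polyfit(W[:,0],W[:,1],1); res=W[:,1]-np.polyval(p,W[:,0]); k=abs(res)<.002; p=np.polyfit(W[k,0],W[k,1],1)
print("width px",np.median(rows[:,2]),"yaw deg",np.degrees(np.arctan(p[0])),"y at x=.44,.54",np.polyval(p,[.44,.54]),res.std())
a=cv2.resize(im[135:325,130:300],None,fx=2.3,fy=2.3,interpolation=2);b=cv2.resize(im[210:345,325:375],(162,437),interpolation=2)
b2=cv2.resize(im[148:228,190:250],(int(437*60/80)-140,0) if 0 else (200,267),interpolation=2)
b2=cv2.copyMakeBorder(b2,0,437-267,0,0,0)
cv2.imwrite("pics/a.png",np.hstack([a,b,b2]))
s2=ctrl.get_image("scene");cv2.imwrite("pics/b.png",cv2.resize(s2[190:320,300:440],None,fx=4.3,fy=4.3,interpolation=2))
E
python3 m2.py
```

```text
width px 32.0 yaw deg -1.2384305467959484 y at x=.44,.54 [-0.28896307 -0.29112488] 0.00036491269400699326
```

View pics/a.png

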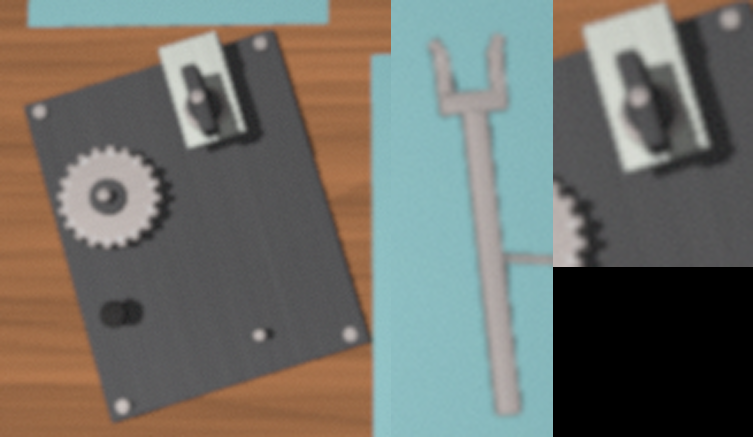

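View pics/b.png

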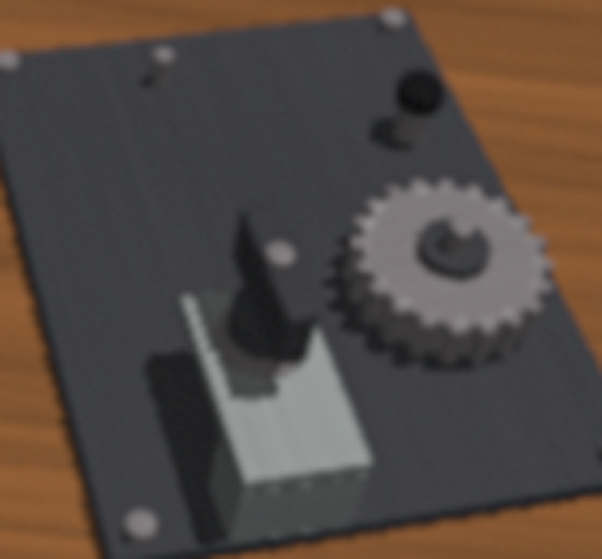

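Picture a.png: the spanner handle runs from its end at (361,338) to the neck at (351,245) in image pixels, with the prong tips' middle at (348,222). The wings lie nearly along the plate's long axis. I'll turn these into poses and plan the tool moves.

```bash
cat >> h.py <<'E'
def plan(x,y,z,yaw_deg):
    "shift (cm, tool axes) and turn (rad) to tool-down with tool x at world yaw"
    o=ctrl.get_obs(); R=Rn.from_rotvec(o["tool_rot"]); a=np.radians(yaw_deg)
    T=Rn.from_matrix(np.array([[np.cos(a),np.sin(a),0],[np.sin(a),-np.cos(a),0],[0,0,-1.]]))
    X=R.as_matrix()[:,0]
    print("t",round(o["t"],2),"pos",np.round(o["tool_pos"],4),"yaw",round(np.degrees(np.arctan2(X[1],X[0])),1),"q",np.round(o["q"],2),"F",np.round(o["contact_force"],1),"M",np.round(o["wrist_torque"],2),"op",round(o["opening"],4),"gf",round(o["grip_force"],1))
    print("shift cm",np.round(R.inv().apply(np.array([x,y,z])-o["tool_pos"])*100,2),"turn",np.round((R.inv()*T).as_rotvec(),3))
E
python3 - <<'E'
from h import *
f=lambda X,Y:at("top",(325+(X-391)/3.24,210+Y/3.237),.01)[:2]
e,n,p,p1,p2=f(509,414),f(477,113),f(466,38),f(443,104),f(507,100)
print("end,neck,prongs",e,n,p); d=n-e; print("yaw",np.degrees(np.arctan2(d[1],d[0])), "yaw2",np.degrees(np.arctan2(*(p-e)[::-1])),"len",np.linalg.norm(p-e))
c=(e+p)/2; d=(p-e)/np.linalg.norm(p-e); print("jaw",c+.0955*d,"grip90",c+.0055*d)
plan(.5,.1,.2,40); plan(*(c+.0055*d),.12,6)
for n in("scene","top"):
  ctrl.get_image(n)
  for q in("spanner_jaw","spanner_grip"): lm(n,q,.005)
E
```

```text
end,neck,prongs [ 0.32719295 -0.29824171] [ 0.51405984 -0.28251615] [ 0.56202749 -0.27654722]
yaw 4.810323039219149 yaw2 5.278118722385305 len 0.23583450850479384
jaw [ 0.53970529 -0.27860939] grip90 [ 0.4500869  -0.28688852]
t 1.65 pos [0.2182 0.5856 0.2313] yaw 159.6 q [ 1.1   0.05  1.61  0.    1.48 -0.12] F [ 0.1 -0.6 -0.1] M [-0.03 -0.    0.06] op 0.0852 gf 0.0
shift cm [-43.36 -35.67   3.13] turn [-0.    -0.     2.087]
t 1.65 pos [0.2182 0.5856 0.2313] yaw 159.6 q [ 1.1   0.05  1.61  0.    1.48 -0.12] F [ 0.1 -0.6 -0.1] M [-0.03 -0.    0.06] op 0.0852 gf 0.0
shift cm [-52.2  -73.66  11.13] turn [-0.   -0.    2.68]
scene spanner_jaw 0.89 [228.1 231.1] [ 0.5375 -0.2844  0.005 ]
scene spanner_jaw 0.16 [237.7 200.1] [ 0.4409 -0.2844  0.005 ]
scene spanner_grip 0.55 [238.6 202.9] [ 0.4497 -0.2805  0.005 ]
top spanner_jaw 0.85 [345.3 232. ] [ 0.5412 -0.2707  0.005 ]
top spanner_grip 0.95 [354.7 281.8] [ 0.4388 -0.2879  0.005 ]
```

```bash
python3 -m handwheel '[[[-6,-3,0.5],[0,0,0.18]],[[-12,-10,1],[0,0,0.36]],[[-20,-20,2],[0,0,0.54]],[[-32,-33,3],[0,0,0.72]],[[-43,-35.5,3],[0,0,0.9]]]' 0 30; python3 - <<'E'
from h import *
plan(.447,-.28,.12,6)
E
```

```text
t: 2.58
tool_pos: [0.3602, 0.3106, 0.212]
tool_rot: [1.853, 2.537, 0.001]
contact_force: [0.3, -0.5, 0.5]
opening: 0.0425
grip_force: 0.0
t 2.58 pos [0.3602 0.3106 0.212 ] yaw 107.7 q [ 0.56 -0.31  1.97 -0.    1.48  0.25] F [ 0.3 -0.5  0.5] M [ 0.03 -0.04  0.05] op 0.0425 gf 0.0
shift cm [-58.91  -9.7    9.18] turn [ 0.000e+00 -1.000e-03  1.775e+00]
```

```bash
python3 -m handwheel '[[[-6,-6,1],[0,0,0.18]],[[-12,-11,1],[0,0,0.36]],[[-18,-14,1],[0,0,0.54]],[[-24,-15,1],[0,0,0.72]],[[-30,-15,1],[0,0,0.9]]]' | head -2; python3 - <<'E'
from h import *
plan(.45,-.286,.12,5.2)
E
```

```text
t: 3.2
tool_pos: [0.3034, 0.0135, 0.2026]
t 3.2 pos [0.3034 0.0135 0.2026] yaw 56.2 q [-0.2  -0.86  2.33  0.    1.67  0.39] F [ 2.5 -0.   0.4] M [-0.04 -0.05  0.03] op 0.0427 gf 0.0
shift cm [-16.72  28.83   8.34] turn [ 0.003 -0.003  0.889]
```

```bash
python3 -m handwheel '[[[-3,5.5,2],[0,0,0.18]],[[-6,11,4],[0,0,0.36]],[[-9,16,5],[0,0,0.54]],[[-12,22,7],[0,0,0.72]],[[-16.7,28.8,8],[0,0,0.89]]]' | head -2; python3 -m handwheel '[[[0,0,0],[0,0,0]],[[0,0,0],[0,0,0]]]'|head -2; python3 - <<'E'
from h import *
plan(.45,-.286,.04,5.2)
cv2.imwrite("pics/c.png",cv2.resize(ctrl.get_image("scene")[110:270,150:310],None,fx=3.5,fy=3.5))
E
```

```text
t: 3.82
tool_pos: [0.4397, -0.2567, 0.1253]
t: 4.08
tool_pos: [0.4391, -0.2547, 0.1262]
t 4.08 pos [ 0.4391 -0.2547  0.1262] yaw 5.4 q [-0.67 -0.14  1.98  0.    1.3   0.8 ] F [-0.1  0.4 -0.2] M [ 0.04  0.02 -0.02] op 0.0426 gf 0.0
shift cm [0.79 3.22 8.62] turn [-0.001  0.001  0.004]
```

View pics/c.png

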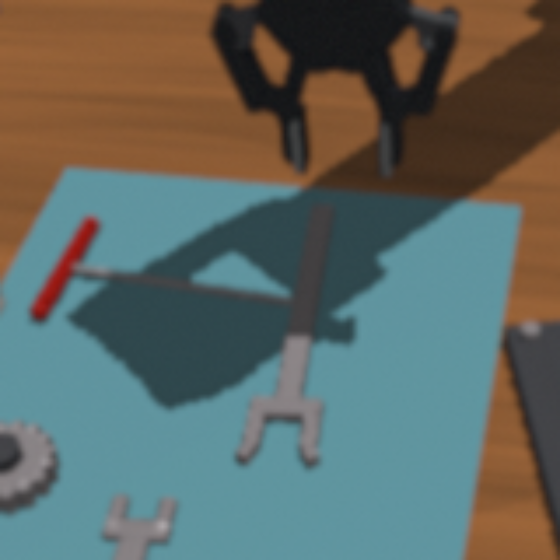

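```bash
python3 -m handwheel '[[[0.4,1.6,3],[0,0,0]],[[0.8,3.2,5],[0,0,0]],[[0.8,3.2,6.5],[0,0,0]],[[0.8,3.2,8.6],[0,0,0]],[[0.8,3.2,8.6],[0,0,0]]]' | head -2;  python3 - <<'E'
from h import *
e,n=at("scene",(242,169.4),.01),at("scene",(232.9,224.3),.01); d=n-e;print(e,n,np.degrees(np.arctan2(d[1],d[0])))
p=at("scene",((248+312)/2/3.5+150,462/3.5+110),.01); print(p)
plan(.45,-.286,.003,5.2)
E
```

```text
t: 4.75
tool_pos: [0.4492, -0.284, 0.0393]
[ 0.3360522  -0.29585045  0.01      ] [ 0.52137398 -0.27720899  0.01      ] 5.7440419507010345
[ 0.57086048 -0.27224578  0.01      ]
t 4.75 pos [ 0.4492 -0.284   0.0393] yaw 5.5 q [-0.7   0.04  1.97  0.    1.14  0.77] F [-0.4 -0.4  0.6] M [ 0.06  0.   -0.  ] op 0.043 gf 0.0
shift cm [0.07 0.22 3.63] turn [-0.002  0.002  0.005]
```

```bash
python3 -m handwheel '[[[0,0.1,1.5],[0,0,0]],[[0,0.1,2.6],[0,0,0]],[[0,0.1,3.3],[0,0,0]],[[0,0.1,3.6],[0,0,0]],[[0,0.1,3.6],[0,0,0]]]';  python3 -m handwheel '[[[0,0,0],[0,0,0]],[[0,0,0],[0,0,0]],[[0,0,0],[0,0,0]],[[0,0,0],[0,0,0]],[[0,0,0],[0,0,0]]]' 1 50
```

```text
t: 5.38
tool_pos: [0.4504, -0.287, 0.0043]
tool_rot: [-3.138, -0.149, 0.0]
contact_force: [-0.1, -0.4, -0.1]
opening: 0.0429
grip_force: 0.0
t: 6.0
tool_pos: [0.4508, -0.2874, 0.005]
tool_rot: [3.137, 0.149, 0.001]
contact_force: [-0.2, 0.9, 4.8]
opening: 0.0138
grip_force: 49.5
```

```bash
python3 -m handwheel '[[[0,0,-1],[0,0,0]],[[0,0,-3],[0,0,0]],[[0,0,-6],[0,0,0]],[[0,0,-9],[0,0,0]],[[0,0,-10],[0,0,0]]]';  python3 - <<'E'
from h import *
plan(.53,-.1,.12,17)
im=ctrl.get_image("top");s=ctrl.get_image("scene")
cv2.imwrite("pics/d.png",np.hstack([cv2.resize(im[190:360,320:460],None,fx=2.7,fy=2.7),cv2.resize(s[110:280,140:280],None,fx=2.7,fy=2.7)]))
for n in("scene","top"):
  for q in("spanner_jaw","spanner_grip"): lm(n,q,.105)
  lm(n,"hex_key",0)
E
```

```text
t: 6.62
tool_pos: [0.4511, -0.2876, 0.1063]
tool_rot: [3.136, 0.149, 0.003]
contact_force: [-0.3, -0.2, -2.1]
opening: 0.0142
grip_force: 48.9
t 6.62 pos [ 0.4511 -0.2876  0.1063] yaw 5.4 q [-0.71 -0.05  1.93 -0.    1.26  0.77] F [-0.3 -0.2 -2.1] M [-0.02 -0.02 -0.01] op 0.0142 gf 48.9
shift cm [  9.64 -17.92  -1.39] turn [ 0.002 -0.002 -0.202]
scene spanner_jaw 0.69 [227.4 196.5] [ 0.5382 -0.2766  0.105 ]
scene spanner_grip 0.79 [233.1 165.9] [ 0.4434 -0.2866  0.105 ]
scene hex_key 0.88 [166.3 187.9] [ 0.417  -0.4644  0.    ]
scene hex_key 0.25 [359.5 265.5] [ 0.5878 -0.0098  0.    ]
top spanner_jaw 0.97 [352.2 227.5] [ 0.5407 -0.2744  0.105 ]
top hex_key 0.84 [434.3 293.1] [ 0.4151 -0.45    0.    ]
```

View pics/d.png

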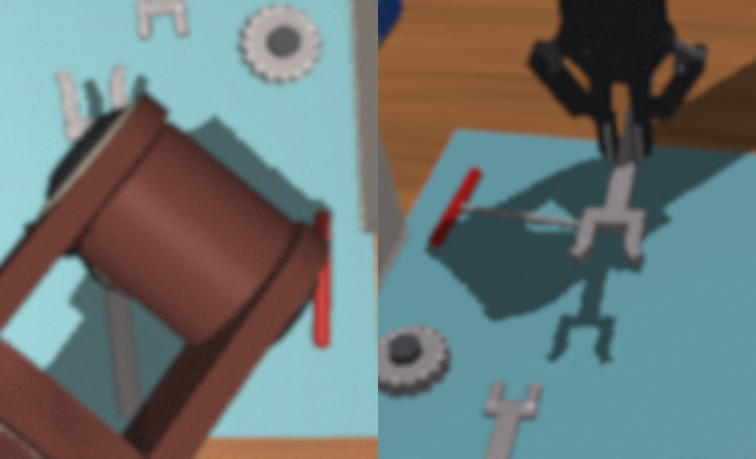

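The spanner is held and level: the prongs at (65–118,76) and handle end at (125,412) of the crop agree with the tool yaw. The hex key is essentially in place. Now I'll fit the fixture pose from several features in both views.

```bash
cat > fx.py <<'E'
from h import *
from scipy.optimize import least_squares
T=lambda X,Y:(130+X/2.3,135+Y/2.3); S=lambda X,Y:(300+X/4.3,190+Y/4.3)
D=[("top",T(25,105),(150,120,12)),("top",T(272,30),(150,-120,12)),("top",T(370,340),(-150,-120,12)),("top",T(112,420),(-150,120,12)),
("top",T(259,335),(-115,-29.5,32)),("top",T(197,96),(85,-45,114)),("top",T(113,313),(-60,85,46)),("top",T(108,196),(40,62,62)),
("scene",S(163,53),(-115,-29.5,32)),("scene",S(281,252),(85,-45,114)),("scene",S(420,88),(-60,85,46)),
("scene",S(185,298),(57,-19,58)) ,("scene",S(370,462),(150,-19,58)),("scene",S(245,485),(150,-71,58))]
D[11]=("scene",S(185,298),(57,-71,58))
W=lambda p,P:np.r_[p[0]+(np.cos(p[2])*P[0]-np.sin(p[2])*P[1])/1e3,p[1]+(np.sin(p[2])*P[0]+np.cos(p[2])*P[1])/1e3,P[2]/1e3]
f=lambda p,D=D:np.concatenate([proj(c,W(p,P))-uv for c,uv,P in D])
if __name__=="__main__":
  for sub in(D,[d for d in D if d[0]=="top"],[d for d in D if d[0]=="scene"]):
    o=least_squares(lambda p:f(p,sub),[.55,0,.3],loss="soft_l1"); print(np.round(o.x,4),np.degrees(o.x[2]),"screw",W(o.x,(85,-45,0)),"pin",W(o.x,(-115,-29.5,0)))
    print(np.round(f(o.x,sub).reshape(-1,2),1).tolist())
E
python3 fx.py
```

```text
[0.5457 0.001  0.2991] 17.138782527194287 screw [ 0.64021808 -0.01698092  0.        ] pin [ 0.44453167 -0.06110666  0.        ]
[[-1.3, -0.7], [0.2, -2.0], [0.3, -0.1], [-0.3, 0.8], [0.1, -1.0], [-0.2, -0.9], [-0.1, -0.7], [-2.5, -1.8], [-0.4, -0.6], [-0.3, -0.9], [0.0, -1.8], [-1.2, -1.4], [0.5, -0.9], [-0.1, -1.6]]
[5.44e-01 3.00e-04 2.97e-01] 17.019455762760128 screw [ 0.63848357 -0.01783569  0.        ] pin [ 0.44270569 -0.06155379  0.        ]
[[-0.9, -0.1], [0.7, -1.2], [0.5, 0.9], [-0.1, 1.6], [0.4, -0.1], [0.3, -0.1], [0.1, 0.1], [-2.2, -1.1]]
[0.5484 0.0015 0.2966] 16.993124593150757 screw [ 0.64283581 -0.01668922  0.        ] pin [ 0.44703786 -0.06031734  0.        ]
[[-0.1, 0.2], [-0.1, 0.3], [0.5, -0.9], [-1.0, -0.3], [0.6, 0.5], [-0.1, -0.2]]
```

```bash
python3 - <<'E'
from h import *
plan(.4937,-.0652,.08,17.1)
E
python3 -m handwheel '[[[1.2,-4,0],[0,0,-0.04]],[[2.5,-9,0],[0,0,-0.08]],[[3.8,-14,0],[0,0,-0.12]],[[5.2,-18,1],[0,0,-0.16]],[[6.3,-21.5,2.6],[0,0,-0.2]]]' | head -2; python3 -m handwheel '[[[0,0,0],[0,0,0]],[[0,0,0],[0,0,0]]]'|head -2; python3 - <<'E'
from h import *
plan(.4937,-.0652,.03,17.1)
E
```

```text
t 7.03 pos [ 0.4497 -0.2864  0.1029] yaw 5.4 q [-0.71 -0.05  1.94 -0.    1.26  0.77] F [ 0.  -0.4 -1.4] M [-0.01  0.   -0.04] op 0.014 gf 48.9
shift cm [  6.48 -21.6    2.32] turn [-0.002  0.002 -0.204]
t: 7.65
tool_pos: [0.4933, -0.0655, 0.0783]
t: 7.9
tool_pos: [0.4927, -0.0673, 0.0782]
t 7.9 pos [ 0.4927 -0.0673  0.0782] yaw 16.9 q [-0.29 -0.11  2.04 -0.    1.21  0.99] F [ 0.6  0.1 -1.2] M [-0.04 -0.04  0.  ] op 0.0137 gf 49.1
shift cm [ 0.16 -0.18  4.82] turn [ 0.     0.001 -0.004]
```

```bash
python3 -m handwheel '[[[0.1,-0.1,1.5],[0,0,0]],[[0.1,-0.1,3],[0,0,0]],[[0.1,-0.1,4.4],[0,0,0]],[[0.1,-0.1,5.4],[0,0,0]],[[0.1,-0.1,5.9],[0,0,0]]]'; python3 -m handwheel '[[[0,0,0],[0,0,0]],[[0,0,0],[0,0,0]]]'|head -2; python3 - <<'E'
from h import *
plan(.5549,-.0432,.0185,17.1)
for n in("top","scene"): ctrl.get_image(n); lm(n,"spanner_jaw",.0185);lm(n,"stop_pin",.032)
im=ctrl.get_image("top");s=ctrl.get_image("scene")
cv2.imwrite("pics/e.png",np.hstack([cv2.resize(im[150:310,140:300],None,fx=2.5,fy=2.5),cv2.resize(s[170:330,290:450],None,fx=2.5,fy=2.5)]))
E
```

```text
t: 8.52
tool_pos: [0.4929, -0.0658, 0.0183]
tool_rot: [-3.107, -0.461, 0.002]
contact_force: [-0.0, -0.0, -1.3]
opening: 0.0138
grip_force: 49.1
t: 8.78
tool_pos: [0.494, -0.0659, 0.02]
t 8.78 pos [ 0.494  -0.0659  0.02  ] yaw 16.9 q [-0.28 -0.01  2.06 -0.    1.09  0.99] F [ 0.1  0.1 -1.5] M [0.02 0.05 0.01] op 0.0139 gf 49.1
shift cm [ 6.49 -0.4   0.15] turn [ 0.001 -0.001 -0.004]
top spanner_jaw 0.57 [232.2 211.7] [ 0.5838 -0.037   0.0185]
top spanner_jaw 0.37 [373.4 173. ] [ 0.6624 -0.33    0.0185]
top stop_pin 0.93 [241.9 279.6] [ 0.4446 -0.0594  0.032 ]
top stop_pin 0.69 [216.2 178.4] [ 0.6515 -0.0052  0.032 ]
scene spanner_jaw 0.97 [344.7 256.2] [ 0.5835 -0.0411  0.0185]
scene spanner_jaw 0.35 [151.6 248.4] [ 0.6169 -0.4214  0.0185]
scene stop_pin 0.61 [340.2 204.1] [ 0.4512 -0.0551  0.032 ]
```

View pics/e.png

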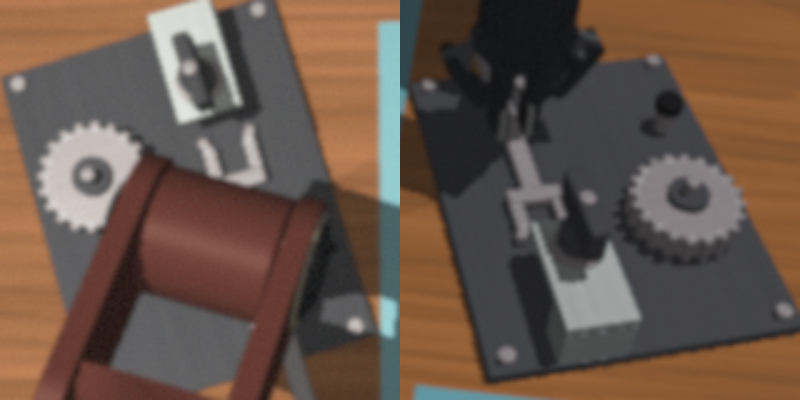

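e.png: the spanner lies just above the plate with its jaw open toward the bracket, and the handle passes on the right (-y) side of the pin. I'm sliding it in gently.

```bash
python3 -m handwheel '[[[0.6,-0.1,0],[0,0,0]],[[1.2,-0.2,0],[0,0,0]],[[1.8,-0.3,0],[0,0,0]],[[2.4,-0.35,0],[0,0,0]],[[3,-0.37,0],[0,0,0]]]'|grep -v rot; python3 -m handwheel '[[[0.2,0,0],[0,0,0]],[[0.5,0,0],[0,0,0]],[[0.7,0,0],[0,0,0]],[[0.8,0,0],[0,0,0]]]'|grep -v rot;python3 - <<'E'
from h import *
plan(.5549,-.0432,.0185,17.1)
E
```

```text
t: 9.8
tool_pos: [0.5215, -0.0533, 0.0194]
contact_force: [-0.1, 0.2, -2.2]
opening: 0.014
grip_force: 49.2
t: 10.3
tool_pos: [0.5288, -0.0512, 0.0194]
contact_force: [0.8, -0.1, -1.6]
opening: 0.0136
grip_force: 49.2
t 10.3 pos [ 0.5288 -0.0512  0.0194] yaw 16.9 q [-0.24  0.07  1.98 -0.    1.09  1.04] F [ 0.8 -0.1 -1.6] M [0.06 0.03 0.  ] op 0.0136 gf 49.2
shift cm [ 2.73 -0.01  0.09] turn [ 0.     0.    -0.004]
```

```bash
for i in 1; do python3 -m handwheel '[[[0.3,0,0],[0,0,0]],[[0.6,0,0],[0,0,0]],[[0.8,0,0],[0,0,0]]]'|grep -E 'pos|force'; python3 -m handwheel '[[[0.2,0,0],[0,0,0]],[[0.4,0,0],[0,0,0]],[[0.5,0,0],[0,0,0]]]'|grep -E 'pos|force'; done;python3 - <<'E'
from h import *
plan(.5549,-.0432,.0185,17.1)
E
```

```text
tool_pos: [0.5366, -0.0488, 0.0195]
contact_force: [0.3, 0.4, -1.8]
grip_force: 49.2
tool_pos: [0.5413, -0.0474, 0.0195]
contact_force: [-0.2, 0.0, -1.8]
grip_force: 49.1
t 11.05 pos [ 0.5413 -0.0474  0.0195] yaw 16.9 q [-0.22  0.09  1.95 -0.    1.1   1.05] F [-0.2  0.  -1.8] M [0.   0.01 0.03] op 0.0137 gf 49.1
shift cm [ 1.42 -0.01  0.1 ] turn [ 0.    -0.    -0.004]
```

```bash
python3 -m handwheel '[[[0.15,0,0],[0,0,0]],[[0.3,0,0],[0,0,0]],[[0.4,0,0],[0,0,0]]]'|grep -E 'pos|force';  python3 -m handwheel '[[[0.1,0,0],[0,0,0]],[[0.2,0,0],[0,0,0]],[[0.3,0,0],[0,0,0]]]'|grep -E 'pos|force'; python3 - <<'E'
from h import *
plan(.5549,-.0432,.0185,17.1)
for n in("top","scene"): ctrl.get_image(n); lm(n,"spanner_jaw",.0185);lm(n,"spanner_grip",.0185); lm(n,"nut_wings",.093);lm(n,"screw_head",.025)
E
```

```text
tool_pos: [0.5451, -0.0462, 0.0194]
contact_force: [0.2, -0.3, -1.5]
grip_force: 49.2
tool_pos: [0.548, -0.0454, 0.0194]
contact_force: [0.7, -0.4, -1.4]
grip_force: 49.1
t 11.8 pos [ 0.548  -0.0454  0.0194] yaw 16.9 q [-0.22  0.11  1.94  0.    1.1   1.06] F [ 0.7 -0.4 -1.4] M [ 0.02  0.08 -0.02] op 0.0136 gf 49.1
shift cm [ 0.73 -0.01  0.09] turn [ 0.    -0.    -0.004]
top spanner_jaw 0.53 [214.5 178. ] [6.551e-01 6.000e-04 1.850e-02]
top nut_wings 0.5 [213.8 177.7] [ 0.6408 -0.0104  0.093 ]
scene spanner_jaw 0.64 [355.  279.6] [ 0.6369 -0.0209  0.0185]
scene spanner_grip 0.55 [343.4 237.4] [ 0.5346 -0.0449  0.0185]
scene spanner_grip 0.24 [243.5 304.3] [ 0.7165 -0.2145  0.0185]
scene nut_wings 0.74 [362.5 257.6] [ 0.6447 -0.0182  0.093 ]
scene screw_head 0.55 [166.9 189.1] [ 0.4477 -0.447   0.025 ]
scene screw_head 0.22 [355.3 280.9] [ 0.6446 -0.0211  0.025 ]
```

```bash
for k in 1; do python3 -m handwheel '[[[0.1,0,0],[0,0,0]],[[0.2,0,0],[0,0,0]],[[0.25,0,0],[0,0,0]]]'|grep -E 'pos|contact'; python3 -m handwheel '[[[0.1,0,0],[0,0,0]],[[0.2,0,0],[0,0,0]]]'|grep -E 'pos|contact'; python3 -m handwheel '[[[0.1,0,0],[0,0,0]],[[0.15,0,0],[0,0,0]]]'|grep -E 'pos|contact'; done
```

```text
tool_pos: [0.5504, -0.0446, 0.0194]
contact_force: [0.3, -0.4, -1.5]
tool_pos: [0.5522, -0.0441, 0.0194]
contact_force: [-0.1, -0.4, -1.7]
tool_pos: [0.5529, -0.0438, 0.0191]
contact_force: [-3.6, -2.1, -1.6]
```

Light contact with the throat at about 4 N, where predicted. I'll back off slightly, lower onto the plate and release.

```bash
python3 -m handwheel '[[[-0.05,0,0],[0,0,0]],[[-0.1,0,0.1],[0,0,0]],[[-0.1,0,0.2],[0,0,0]],[[-0.1,0,0.25],[0,0,0]]]'|grep -E 'pos|contact'; python3 -m handwheel '[[[0,0,0.05],[0,0,0]],[[0,0,0.05],[0,0,0]]]' - 20|grep -E 'pos|force';python3 -m handwheel '[[[0,0,0],[0,0,0]],[[0,0,0],[0,0,0]],[[0,0,0],[0,0,0]]]' 0|grep -E 'pos|force|open'; python3 -m handwheel '[[[0,0,-1],[0,0,0]],[[0,0,-3],[0,0,0]],[[0,0,-7],[0,0,0]],[[0,0,-11],[0,0,0]],[[0,0,-16],[0,0,0]]]' -1|grep -E 'pos|force|open'; python3 - <<'E'
from h import *
plan(.640,-.017,.15,17.1)
for n in("top","scene"): ctrl.get_image(n); lm(n,"spanner_jaw",.017);lm(n,"spanner_grip",.017); lm(n,"nut_wings",.093)
im=ctrl.get_image("top");s=ctrl.get_image("scene")
cv2.imwrite("pics/f.png",np.hstack([cv2.resize(im[150:310,140:300],None,fx=2.5,fy=2.5),cv2.resize(s[170:330,290:450],None,fx=2.5,fy=2.5)]))
E
```

```text
tool_pos: [0.5529, -0.0439, 0.0171]
contact_force: [-1.8, -0.6, 1.2]
tool_pos: [0.5529, -0.0439, 0.0171]
contact_force: [-3.9, 0.7, 5.1]
grip_force: 49.9
tool_pos: [0.5528, -0.0439, 0.0163]
contact_force: [-0.1, -0.1, -0.0]
opening: 0.043
grip_force: 0.0
tool_pos: [0.5523, -0.0439, 0.1788]
contact_force: [-0.2, 0.2, -0.8]
opening: 0.0854
grip_force: 0.0
t 14.93 pos [ 0.5523 -0.0439  0.1788] yaw 16.9 q [-0.21 -0.08  1.83  0.    1.39  1.06] F [-0.2  0.2 -0.8] M [ 0.03 -0.11  0.03] op 0.0854 gf 0.0
shift cm [ 9.17 -0.02  2.89] turn [ 0.    -0.    -0.004]
top spanner_grip 0.78 [236.8 234.1] [ 0.5374 -0.0467  0.017 ]
scene spanner_jaw 0.63 [356.  280.3] [ 0.6371 -0.0188  0.017 ]
scene spanner_grip 0.84 [341.7 243.7] [ 0.5507 -0.0477  0.017 ]
scene nut_wings 0.79 [360.2 258.1] [ 0.6463 -0.0221  0.093 ]
scene nut_wings 0.44 [183.9 280. ] [ 0.7314 -0.3053  0.093 ]
```

View pics/f.png

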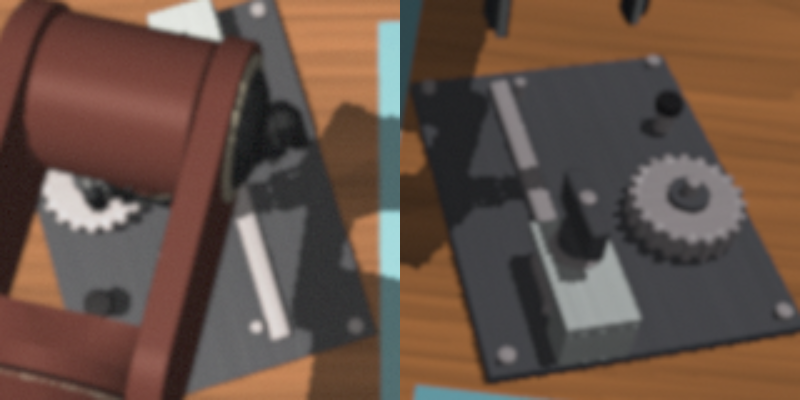

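f.png: the spanner is seated. Its handle lies on the -y side of the pin, with its end at (281,333) in the crop, and the jaw is under the bracket. Next I'll work out seating depth and wing angle.

```bash
python3 - <<'E'
from h import *
from fx import W
p=[.5457,.001,.2991]; c,s=np.cos(.2991),np.sin(.2991)
def F(w): d=np.array(w[:2])-p[:2]; return np.round(np.array([c*d[0]+s*d[1],-s*d[0]+c*d[1]])*1e3,1)
print("handle end (want -130,-45)",F(at("top",(140+281/2.5,150+333/2.5),.022)), F(at("scene",(290+500/2.5,170+84/2.5),.022)))
A=lambda X,Y:(190+X/3.333,148+Y/3.3375)
for z in(.109,.093):
  a,b=at("top",A(75,55),z),at("top",A(103,148),z); print("top",z,np.degrees(np.arctan2(*(a-b)[1::-1])),np.linalg.norm(a-b),(a+b)/2)
  a,b=[at("scene",(300+X/4.3,190+Y/4.3),z) for X,Y in((243,225),(300,335))]; print("scene",z,np.degrees(np.arctan2(*(b-a)[1::-1])),np.linalg.norm(a-b),(a+b)/2)
# model fit: silhouette of wing bar against dark pixels of the scene view
im=ctrl.get_image("scene"); g=cv2.cvtColor(im,cv2.COLOR_BGR2GRAY)
dark=(g<50).astype(np.uint8)
best=[]
def hull(cam,pts): return cv2.convexHull(np.array([proj(cam,P) for P in pts],np.float32)).astype(np.float32)
g=g.astype(float)
for zc in np.arange(.082,.1,.002):
  for a in range(-90,90,4):
    t=np.radians(a);u=np.array([np.cos(t),np.sin(t),0]);v=np.array([-u[1],u[0],0]);k=np.array([0,0,1.])
    pts=[np.array([.6415,-.017,zc])+x*.03*u+y*.007*v+w*.016*k for x in(-1,1) for y in(-1,1) for w in(-1,1)]
    M=np.zeros(g.shape,np.uint8); cv2.fillConvexPoly(M,np.round(hull("scene",pts)*16).astype(np.int32),255,shift=4)
    R=cv2.dilate(M,np.ones((5,5)))&~M; R2=R.copy()
    best.append((g[R>0].mean()-g[M>0].mean()-0.5*g[M>0].std(),a,round(zc,3)))
print(sorted(best)[::-1][:8])
E
```

```text
handle end (want -130,-45) [-127.4  -45.1] [-63.6 318.1]
top 0.109 17.138535273330422 0.05664692125308954 [ 0.63623996 -0.01854889  0.109     ]
scene 0.109 22.32560514195774 0.05662288157487763 [ 0.65187468 -0.01983928  0.109     ]
top 0.093 17.138535273330472 0.05760175153358287 [ 0.63942335 -0.01597799  0.093     ]
scene 0.093 22.325605141957748 0.05838244472818915 [ 0.63831136 -0.01732672  0.093     ]Traceback (most recent call last):
  File "<stdin>", line 20, in <module>
  File "<stdin>", line 14, in hull
  File "h.py", line 12, in proj
    c=ctrl.calibration(cam);x=np.array(c["R"])@X+np.array(c["t"]);s=x[:2]/x[2];s=s*(1+c["k1"]*(s@s))
ValueError: time passes only in moves, steps and waits
```

```bash
python3 -m handwheel '[[[4,0,0],[0,0,-0.02]],[[8,0,0],[0,0,-0.04]],[[9.2,0,2],[0,0,-0.04]],[[9.2,0,4],[0,0,-0.04]],[[9.2,0,4],[0,0,-0.04]]]' 0 20|grep -E 'pos|force|open'; python3 - <<'E'
from h import *
plan(.640,-.017,.086,19)
EOF
E

```

```text
tool_pos: [0.6381, -0.0171, 0.1327]
contact_force: [-1.2, 0.3, -0.1]
opening: 0.0425
grip_force: 0.0
t 16.1 pos [ 0.6381 -0.0171  0.1327] yaw 19.2 q [-0.14  0.16  1.66 -0.    1.32  1.09] F [-1.2  0.3 -0.1] M [ 0.01 -0.01  0.01] op 0.0425 gf 0.0
shift cm [0.21 0.07 4.67] turn [-0.003  0.006  0.003]Traceback (most recent call last):
  File "<stdin>", line 3, in <module>
NameError: name 'EOF' is not defined
```

```bash
python3 -m handwheel '[[[0.1,0,1.5],[0,0,0]],[[0.2,0.05,3],[0,0,0]],[[0.2,0.05,4],[0,0,0]],[[0.2,0.05,4.6],[0,0,0]],[[0.2,0.05,4.6],[0,0,0]]]'|grep -E 'pos|contact'; python3 -m handwheel '[[[0,0,0],[0,0,0]],[[0,0,0],[0,0,0]],[[0,0,0],[0,0,0]],[[0,0,0],[0,0,0]],[[0,0,0],[0,0,0]]]' 1 20; python3 - <<'E'
from h import *
plan(.640,-.017,.086,19)
im=ctrl.get_image("top");s=ctrl.get_image("scene")
cv2.imwrite("pics/g.png",np.hstack([cv2.resize(im[120:300,140:300],None,fx=2.2,fy=2.2),cv2.resize(s[190:310,310:416],(350,396))]))
E
```

```text
tool_pos: [0.6424, -0.017, 0.0898]
contact_force: [0.1, 0.1, 0.2]
t: 17.35
tool_pos: [0.6431, -0.0165, 0.0911]
tool_rot: [-3.097, -0.523, -0.001]
contact_force: [-1.8, 3.6, 4.9]
opening: 0.0136
grip_force: 25.0
t 17.35 pos [ 0.6431 -0.0165  0.0911] yaw 19.2 q [-0.14  0.21  1.68  0.    1.25  1.09] F [-1.8  3.6  4.9] M [ 0.69  0.28 -0.06] op 0.0136 gf 25.0
shift cm [-0.3  -0.06  0.51] turn [-0.001 -0.001  0.003]
```

View pics/g.png

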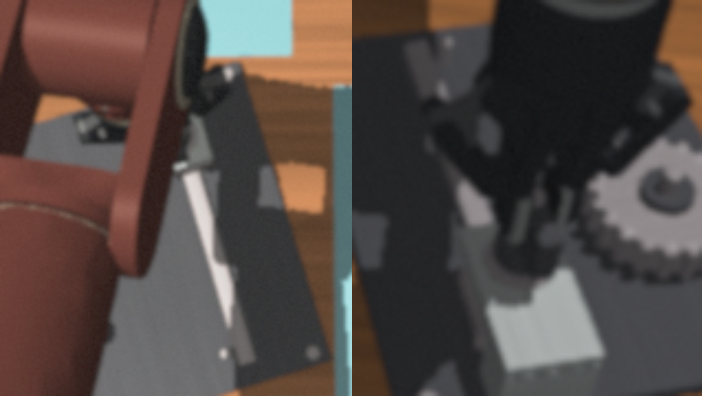

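g.png: both fingers hold the wings on either side, and the spanner is still beside the pin. I'll turn clockwise in small steps with matching descent, watching the moment.

```bash
python3 -m handwheel '[[[0,0,0.02],[0,0,0.06]],[[0,0,0.04],[0,0,0.12]],[[0,0,0.06],[0,0,0.18]],[[0,0,0.08],[0,0,0.24]],[[0,0,0.09],[0,0,0.3]]]'|grep -E 'pos|contact|grip'; python3 - <<'E'
from h import *
plan(.640,-.017,.086,19)
E
python3 -m handwheel '[[[0,0,0],[0,0,0]],[[0,0,0],[0,0,0]]]'|grep -E 'contact';python3 - <<'E'
from h import *
plan(.640,-.017,.086,19)
E
```

```text
tool_pos: [0.6432, -0.0174, 0.0907]
contact_force: [-3.0, 1.5, 6.3]
grip_force: 25.1
t 18.07 pos [ 0.6432 -0.0174  0.0907] yaw 1.9 q [-0.14  0.21  1.68 -0.    1.25  1.4 ] F [-3.   1.5  6.3] M [0.25 0.51 0.14] op 0.0134 gf 25.1
shift cm [-0.32 -0.06  0.47] turn [ 0.001 -0.001 -0.298]
contact_force: [-2.4, 2.1, 5.8]
t 18.32 pos [ 0.6432 -0.0175  0.0906] yaw 2.0 q [-0.14  0.21  1.68 -0.    1.25  1.39] F [-2.4  2.1  5.8] M [0.32 0.48 0.02] op 0.0135 gf 25.1
shift cm [-0.32 -0.06  0.46] turn [ 0.001 -0.001 -0.296]
```

```bash
cat > r.py <<'E'
from h import *
v=[];F=[]
for i in range(6):
    o=ctrl.get_obs(); v.append(o["wrist_torque"]); F.append(o["contact_force"]); ctrl.get_image("top")
X=Rn.from_rotvec(o["tool_rot"]).as_matrix()[:,0]
print("t",round(o["t"],2),"yaw",round(np.degrees(np.arctan2(X[1],X[0])),1),"M",np.round(np.mean(v,0),3),"+-",round(np.std(v,0)[2]/2.4,3),"F",np.round(np.mean(F,0),1),"q6",round(o["q"][5],2),"op",round(o["opening"],4),"z",round(o["tool_pos"][2],4))
E
python3 r.py
python3 -m handwheel '[[[0,0,0.02],[0,0,0.06]],[[0,0,0.04],[0,0,0.12]],[[0,0,0.06],[0,0,0.18]],[[0,0,0.06],[0,0,0.2]]]'|grep contact; python3 r.py
python3 -m handwheel '[[[0,0,0.02],[0,0,0.06]],[[0,0,0.03],[0,0,0.1]]]'|grep contact; python3 r.py
```

```text
t 18.57 yaw 2.0 M [0.328 0.491 0.068] +- 0.012 F [-2.3  2.1  6.8] q6 1.39 op 0.0137 z 0.0907
contact_force: [-2.7, 0.7, 6.3]
t 19.38 yaw -9.4 M [0.048 0.535 0.09 ] +- 0.008 F [-3.   0.4  6.6] q6 1.59 op 0.0133 z 0.0901
contact_force: [-2.8, -1.0, 7.2]
t 19.93 yaw -15.2 M [-0.112  0.625  0.095] +- 0.014 F [-3.  -0.6  6.9] q6 1.69 op 0.0135 z 0.0897
```

```bash

python3 -m handwheel '[[[0,0,0.02],[0,0,0.06]],[[0,0,0.03],[0,0,0.1]]]'>/dev/null; python3 r.py
python3 -m handwheel '[[[0,0,0.02],[0,0,0.06]],[[0,0,0.03],[0,0,0.1]]]'>/dev/null; python3 r.py
```

```text
t 20.48 yaw -20.9 M [-0.229  0.769  0.133] +- 0.011 F [-4.2 -1.2  8.2] q6 1.79 op 0.0133 z 0.0897
t 21.02 yaw -26.6 M [-0.378  0.973  0.217] +- 0.013 F [-5.1 -1.6  9.4] q6 1.89 op 0.0133 z 0.0896
```

```bash

python3 -m handwheel '[[[0,0,-0.02],[0,0,0.05]],[[0,0,-0.03],[0,0,0.08]]]'>/dev/null; python3 r.py
```

```text
t 21.57 yaw -31.2 M [-0.493  0.91   0.236] +- 0.009 F [-4.7 -2.7  8.1] q6 1.97 op 0.0132 z 0.0896
```

```bash

python3 -m handwheel '[[[0,0,0],[0,0,0.05]],[[0,0,0],[0,0,0.08]]]'>/dev/null; python3 r.py
```

```text
t 22.12 yaw -35.8 M [-0.556  1.001  0.282] +- 0.007 F [-5.  -3.2  8.3] q6 2.05 op 0.0135 z 0.0895
```

```bash

python3 -m handwheel '[[[0,0,-0.01],[0,0,0.04]],[[0,0,-0.02],[0,0,0.06]]]'>/dev/null; python3 r.py
```

```text
t 22.68 yaw -39.2 M [-0.627  0.96   0.285] +- 0.016 F [-5.  -3.3  7.9] q6 2.11 op 0.0136 z 0.0896
```

```bash

python3 -m handwheel '[[[0,0,0],[0,0,0.05]],[[0,0,0],[0,0,0.08]]]'>/dev/null; python3 r.py; python3 - <<'E'
from h import *
im=ctrl.get_image("top");s=ctrl.get_image("scene")
cv2.imwrite("pics/i.png",np.hstack([cv2.resize(im[120:300,140:300],None,fx=2.2,fy=2.2),cv2.resize(s[190:310,310:416],(350,396))]))
E
```

```text
t 23.23 yaw -43.8 M [-0.717  1.046  0.356] +- 0.008 F [-4.9 -4.1  8.4] q6 2.19 op 0.0133 z 0.0895
```

View pics/i.png

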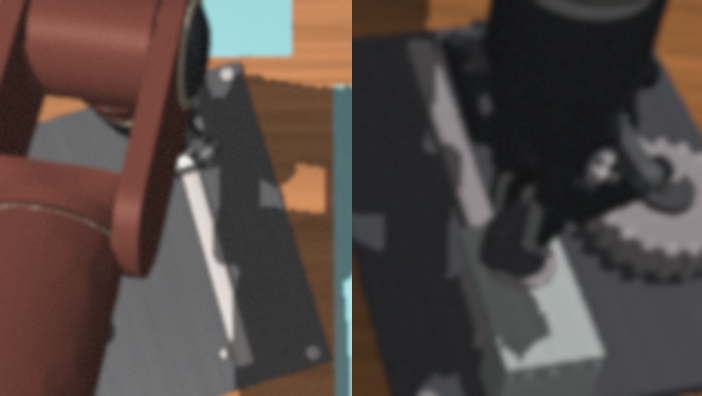

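Moment is 0.356 N m, about 0.45 rad past washer contact. i.png shows the spanner still in place with its handle against the pin side (handle foot near (240,355), pin at (224,353)). Releasing and retreating.

```bash
python3 -m handwheel '[[[0,0,0],[0,0,0]],[[0,0,0],[0,0,0]],[[0,0,0],[0,0,0]],[[0,0,0],[0,0,0]]]' 0|grep -E 'contact|open'; python3 -m handwheel '[[[0,0,-1],[0,0,0]],[[0,0,-3],[0,0,0]],[[0,0,-6],[0,0,0]],[[0,0,-10],[0,0,0]],[[0,0,-13],[0,0,0]]]'|grep -E 'pos|contact'; python3 - <<'E'
from h import *
plan(.5,.15,.25,0)
E
```

```text
contact_force: [0.0, -0.0, 0.3]
opening: 0.0428
tool_pos: [0.6437, -0.0171, 0.2229]
contact_force: [0.9, -0.0, -0.3]
t 24.5 pos [ 0.6437 -0.0171  0.2229] yaw -43.8 q [-0.14  0.1   1.58 -0.    1.46  2.19] F [ 0.9 -0.  -0.3] M [-0.03 -0.01  0.01] op 0.0426 gf 0.0
shift cm [-21.93  -2.11  -2.78] turn [-0.001 -0.004 -0.765]
```

```bash
python3 -m handwheel '[[[-5,0,-1],[0,0,0]],[[-10,0,-2],[0,0,0]],[[-15,0,-2],[0,0,0]],[[-20,-2,-2],[0,0,0]],[[-25,-4,-2],[0,0,0]]]'|grep -E 'pos|contact';python3 -m handwheel '[[[-5,0,0],[0,0,0]],[[-10,0,0],[0,0,0]],[[-10,0,0],[0,0,0]]]'|grep -E 'pos|contact'; python3 - <<'E'
from h import *
ims={n:ctrl.get_image(n) for n in("top","scene")}
for n in ims:
  lm(n,"spanner_jaw",.017);lm(n,"spanner_grip",.017); lm(n,"nut_wings",.091);lm(n,"stop_pin",.032);lm(n,"hex_key",0)
# spanner handle line in the top view: bright band edges on the plate, at fixture x -30..-120
p=[.544,.0003,.297];c,s=np.cos(p[2]),np.sin(p[2]);g=cv2.cvtColor(ims["top"],6).astype(float)
cal=ctrl.calibration("top")
for X in(-20,-50,-80,-100):
  Y=np.arange(-75,-15,1.); prof=[]
  for y in Y:
    w=np.array([p[0]+(c*X-s*y)/1e3,p[1]+(s*X+c*y)/1e3,.022]);x=np.array(cal["R"])@w+np.array(cal["t"]);q=x[:2]/x[2];q=q*(1+cal["k1"]*(q@q))
    prof.append(cv2.getRectSubPix(g.astype(np.float32),(1,1),(float(cal["fx"]*q[0]+cal["cx"]),float(cal["fy"]*q[1]+cal["cy"])))[0,0])
  prof=np.array(prof); wgt=np.clip(prof-(prof.min()+prof.max())/2,0,None); print(X,"handle y",round((wgt*Y).sum()/wgt.sum(),1),prof.max()-prof.min())
E
```

```text
tool_pos: [0.4896, 0.1863, 0.2409]
contact_force: [1.1, 0.5, 0.4]
tool_pos: [0.4166, 0.2562, 0.2406]
contact_force: [0.4, -0.3, 0.2]
top spanner_jaw 0.61 [220.8 184.6] [ 0.6412 -0.0125  0.017 ]
top spanner_grip 0.76 [235.1 234.7] [ 0.5362 -0.0432  0.017 ]
top spanner_grip 0.59 [374.1 172.5] [ 0.6637 -0.3317  0.017 ]
top nut_wings 0.59 [214.  179.2] [ 0.6382 -0.0104  0.091 ]
top stop_pin 0.8 [237.8 279.6] [ 0.4446 -0.0511  0.032 ]
top hex_key 0.76 [436.  295.5] [ 0.4103 -0.4533  0.    ]
scene spanner_grip 0.74 [363.  247.3] [ 0.5545 -0.0051  0.017 ]
scene nut_wings 0.64 [346.3 243.6] [ 0.6149 -0.0461  0.091 ]
scene nut_wings 0.62 [358.4 256.5] [ 0.6415 -0.0249  0.091 ]
scene stop_pin 0.57 [339.7 204. ] [ 0.451  -0.0562  0.032 ]
scene hex_key 0.78 [164.9 186.9] [ 0.4139 -0.469   0.    ]
-20 handle y -41.8 104.686874
-50 handle y -41.5 106.88963
-80 handle y -41.1 116.05852
-100 handle y -40.9 122.793915
```

```bash
python3 -c "
from station import ctrl
print(ctrl.finish_job())"
```

```text
the job is handed in; nothing more can be done
None
```

I fitted the spanner on the screw head with its handle beside the stop pin, tightened the jam nut to about 0.35 N m by the wrist torque reading, and handed the job in after roughly 26 s of the 64 s; no verdict came back, and I could not check the nut's force on the washer directly.

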